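Show the reel's hub mark to the inspection camera in a hand mirror

ROBOT

A 6-joint arm with a two-finger parallel gripper is mounted at the origin on the work surface. World frame = base frame: x ahead of the robot, y to its left, z up, the work surface at z = 0. Lengths are in mm, angles in degrees, forces in N, time in s.
With the tool pointing down it reaches from about 375 to 900 mm from the base axis. Payload 3.1 kg.
Tool frame: the origin (TCP) lies at the very end of the fingers, on their centre line; the grasp point (between the pads) lies 19 mm behind it; z points along the fingers, y is the direction in which the jaws open and shut (so a half turn about z gives the same grasp; the last joint's range is limited). The gripper opens to 85 mm and grips with 20 to 120 N. Pads are 22 mm wide; open, the fingers measure 114 mm over their backs; the gripper's body (76 mm by 85 mm) begins 54 mm behind the grasp point. The pads swing forward as they close: fully open they stand 13 mm farther back than shut.
Start: joints at [-77.55, 30.224, 82.088, -0, 67.689, -10.227], TCP at [240.987, -576.647, 191.41] pointing down, gripper open.
Joint ranges: [-176.69, 176.69], [-43.24, 126.21], [12.49, 139.97], [-82, 262], [0, 151.66], [-163.58, 163.58]. Speed limits (degrees/s): [159.86, 159.86, 180, 180, 180, 180].

INTERFACE

Orientations are given as a 3x3 rotation matrix whose columns are the frame's x, y, z axes.
In Python, from plant import robot, optics, ticket, models gives the robot as it stands. The module is installed in compiled form; this text tells all that it offers.
- The arm moves only by the shell command python3 -m handwheel 'ROWS'. ROWS is JSON, a list of rows, each a list of 5 numbers: the shift along the world's x, y, z in mm, then the turn about the world's z in rad, then the opening, from 0 (shut) to 1 (fully open). In form: [[tx, ty, tz, turn, claw], ...]. A call has 1 to 20 rows; each row shifts and turns the commanded pose from where the row before left it; what a row does not reach is not made up. A row lasts 1/12 s, in which the tool goes at most 41.7 mm and 7.16 degrees, less where a joint would pass 70% of its speed; a pose out of reach is approached as far as the arm can. A call is refused whole if a number of a shift passes 41.7 or a number of a turn 0.125, either way. A call with a gripper value outside its range is refused whole. The fingers move at their own pace and stop on an object; the grip force is fixed at half the most. Time passes only in rows, so rows that do not move let the fingers close. It gives the time, the measured TCP pose, the force and the opening at its end, in the units of the state.
- robot.read_state(): the state, without advancing time (a new reading comes with each control period).
- optics.capture(name): name is "side" or "top"; returns the picture (400x640x3 uint8, red, green, blue); there is no depth.
- optics.camera_params(name): a dict with "mtx" (3x3 intrinsics, pixels), "pose" (4x4, takes a point from camera to world coordinates). Camera axes: x right, y up, looking along -z (the intrinsics and any distortion apply to the point x, -y, -z); pixel columns grow to the right and rows downward; lengths in mm; the calibration is good to about 2 mm. A picture is of the moment at which its call begins. camera_params takes no time and is no camera call.
- ticket.job_done(): hands the job in, once; it reports no verdict.
Trained networks look in the newest picture that a camera, given by its name, has taken for a name from the list of things; names that differ only in an ending like _2 or _b are one class to them, and where a whole thing is asked for, a point or a joint stands for the part that bears it (a point fixed in the world has none). Each returns a list of dicts, best first, with "score" (0 to 1); they miss things now and then, are a little off and sometimes report something else, mostly with a low value. They report only what shows in the picture. A call takes as long as a camera call. They do not tell look-alikes from the thing itself.
- models.regions_of(camera, target): "mask" (400x640 bool, what is visible of it) and "bbox" ([centre column, centre row, width, height] in pixels, round what is visible of it).
- models.landmark_of(camera, target): "position" ([column, row] in pixels: a listed point, or the origin of a listed thing).
The state is a dict: "t": time; "joint_pos": joint angles; "qvel": joint speeds; "joint_torque": joint torques, N m; "position": TCP position; "tcp_rot": TCP orientation; "wrist_force": force on the tool from outside, world axes, zero at the start; "torque": the same for the moment, N m; "gripper_width": opening from 0.0 (shut) to 1.0 (fully open).
Only numpy, scipy, OpenCV 4.12 (cv2) and the standard library are available. Lean on these libraries where they do the work, as an engineer would, in place of code of your own. Each camera call takes 0.05 s, during which the arm holds its last target.

TASK

Lift the inspection mirror out of its cradle and hold it with the centre of its glass at the camera's focus point, straight above the dot on the stand's steel disc, turned and tilted so that the camera sees the mark on the end of the reel's brass knob in the middle of the mirror. Finish holding the mirror still in the air at that angle, without letting go; do not bump the camera or the reel, and leave everything else where it is.

Things in the scene. Friction and masses are not known exactly. Their poses are not given: they have to be found in the camera images.
- focus (a point): The camera's focus point: empty air 150 mm straight above the black dot on the small round steel disc (60 mm across, 3 mm thick) at the end of the camera stand's flat foot strip. Its x axis is level and points from here towards the camera; z is up.
- lens (a point): Centre of the front glass of the inspection camera (grey box with a short black 38 mm barrel on a pole), 180 mm level from the focus point and 250 mm above the bench; the camera looks straight at the focus point, down a slope of 29 degrees.
- mark (a point): The mark: white 22 mm disc with a black line on the end of the brass knob (26 mm thick, 30 mm long) at the hub of the upright dip-meter reel (244 mm across, fixed). It faces the focus point from 170 mm, level with it, 150 mm above the bench. Its x axis points from the focus point to the mark, into the reel.
- mirror_grip (a point): Middle of the handle of the loose inspection mirror, where it is best gripped: dark steel square bar, 14 mm wide and 14 mm high, 130 mm long, reaching from 75 mm behind this point to 55 mm ahead of it. x runs along the handle towards the glass, z is up, as it lies level in its cradle, 75 mm above the bench.
- mirror_glass (a point): Centre of the mirror's face: flat round glass 56 mm across in a black 62 mm back, square across the end of the handle, 90 mm ahead of the middle of the handle on its line. Its x axis is the mirror's normal, pointing out of the reflecting face, away from the handle.
- mirror: The whole inspection mirror, rigid, about 90 g; origin and axes as at the middle of its handle.
- cradle: The mirror's fixed cradle; origin under its middle, x along the mirror's handle. Grey base 130 x 60 x 12 mm and two 8 mm thick uprights, 32 mm wide, 45 mm before and behind the middle of the handle; each has a shallow open-topped notch 18 mm wide, its cheeks reaching 76 mm above the bench. The handle lifts straight out.
- camera: The fixed inspection camera with its stand; origin on the bench below the focus point, x level towards the camera. Pole 245 mm, camera box 210 to 270 mm from the origin, top about 320 mm above the bench.
- reel: The fixed dip-meter reel with its frame; origin on the bench below the focus point, x towards the reel, whose disc stands 220 to 270 mm away, square to x, 28 to 272 mm above the bench; the black hub (120 mm across) starts at 200 mm.
- cell_a: One of two upright steel battery cells, 26 mm across, 50 mm tall, standing between camera and reel; origin on its underside. Leave it where it is.
- cell_b: The other upright battery cell, 26 mm across, 50 mm tall; origin on its underside. Leave it where it is.
- knob_spare: Spare brass knob, 32 mm across, 38 mm tall, beside the cradle; origin on its underside. Leave it where it is.
- screwdriver: Screwdriver lying near the robot, about 200 mm long; origin on its underside. Leave it where it is.
- cover: Flat black ring-shaped hub cover, 110 mm across, 12 mm thick; origin on its underside. Leave it where it is.
- bottle: White bottle, 56 mm across, 150 mm tall; origin on its underside. Leave it where it is.
- jar: Clear jar with metal cap, 60 mm across, 70 mm tall; origin on its underside. Leave it where it is.
Mind the look-alikes: they are no part of the job. What is shaped like the mirror but blue or green is not meant.

How it is judged (in metres and radians):
On the way:
1. the mirror is lifted out of its cradle in the gripper (height (world z) of mirror_grip above 0.1 m and contact force between mirror and the fingers above 1 N), for 0.2 s.
At the end, for the whole second after the job is handed in: The gripper holds the mirror still in the air, clear of camera and reel, glass centre within 15 mm of the focus point, facing camera and mark, its normal halfway between the directions from the focus point to lens and to mark, within about 0.1 rad in turn and in tilt (distance between mirror_glass and focus below 0.015 m and contact force between mirror and the fingers above 1 N and x of each of lens, mark in the frame of mirror_glass above 0.05 m and linear speed of mirror below 0.03 m/s and angular speed of mirror below 0.15 rad/s and contact force between mirror and camera below 0.3 N and contact force between mirror and reel below 0.3 N and ((horizontal distance between lens and mark between 0.1 and 0.1992 m and angle between the x axis of mirror_glass and the x axis of focus, either way round between 0.579 and 0.809 rad and angle between the x axis of mirror_glass and the x axis of mark, either way round between 0.5007 and 0.7307 rad and angle between mirror_glass's own x axis and vertical between 1.1688 and 1.3688 rad) or (horizontal distance between lens and mark between 0.1992 and 0.2078 m and angle between the x axis of mirror_glass and the x axis of focus, either way round between 0.6105 and 0.8405 rad and angle between the x axis of mirror_glass and the x axis of mark, either way round between 0.5265 and 0.7565 rad and angle between mirror_glass's own x axis and vertical between 1.1629 and 1.3629 rad) or (horizontal distance between lens and mark between 0.2078 and 0.2161 m and angle between the x axis of mirror_glass and the x axis of focus, either way round between 0.6422 and 0.8722 rad and angle between the x axis of mirror_glass and the x axis of mark, either way round between 0.5524 and 0.7824 rad and angle between mirror_glass's own x axis and vertical between 1.1565 and 1.3565 rad) or (horizontal distance between lens and mark between 0.2161 and 0.2243 m and angle between the x axis of mirror_glass and the x axis of focus, either way round between 0.6743 and 0.9043 rad and angle between the x axis of mirror_glass and the x axis of mark, either way round between 0.5784 and 0.8084 rad and angle between mirror_glass's own x axis and vertical between 1.1496 and 1.3496 rad) or (horizontal distance between lens and mark between 0.2243 and 0.2322 m and angle between the x axis of mirror_glass and the x axis of focus, either way round between 0.7067 and 0.9367 rad and angle between the x axis of mirror_glass and the x axis of mark, either way round between 0.6045 and 0.8345 rad and angle between mirror_glass's own x axis and vertical between 1.1421 and 1.3421 rad) or (horizontal distance between lens and mark between 0.2322 and 0.24 m and angle between the x axis of mirror_glass and the x axis of focus, either way round between 0.7394 and 0.9694 rad and angle between the x axis of mirror_glass and the x axis of mark, either way round between 0.6307 and 0.8607 rad and angle between mirror_glass's own x axis and vertical between 1.1339 and 1.3339 rad) or (horizontal distance between lens and mark between 0.24 and 0.2475 m and angle between the x axis of mirror_glass and the x axis of focus, either way round between 0.7724 and 1.0024 rad and angle between the x axis of mirror_glass and the x axis of mark, either way round between 0.6569 and 0.8869 rad and angle between mirror_glass's own x axis and vertical between 1.1251 and 1.3251 rad) or (horizontal distance between lens and mark between 0.2475 and 0.2548 m and angle between the x axis of mirror_glass and the x axis of focus, either way round between 0.8057 and 1.0357 rad and angle between the x axis of mirror_glass and the x axis of mark, either way round between 0.6832 and 0.9132 rad and angle between mirror_glass's own x axis and vertical between 1.1155 and 1.3155 rad) or (horizontal distance between lens and mark between 0.2548 and 0.2619 m and angle between the x axis of mirror_glass and the x axis of focus, either way round between 0.8394 and 1.0694 rad and angle between the x axis of mirror_glass and the x axis of mark, either way round between 0.7094 and 0.9394 rad and angle between mirror_glass's own x axis and vertical between 1.1051 and 1.3051 rad) or (horizontal distance between lens and mark between 0.2619 and 0.4 m and angle between the x axis of mirror_glass and the x axis of focus, either way round between 0.8734 and 1.1034 rad and angle between the x axis of mirror_glass and the x axis of mark, either way round between 0.7356 and 0.9656 rad and angle between mirror_glass's own x axis and vertical between 1.0938 and 1.2938 rad))); the arm keeps its last pose, push and grip.
It fails at once if the camera or its stand is bumped (over 3 N) (contact force between any of the arm, the fingers, mirror and camera above 3 N).
It fails at once if the reel is bumped (over 3 N) (contact force between any of the arm, the fingers, mirror and reel above 3 N).
It fails at once if another thing on the bench is moved by more than 25 mm (distance of any of cell_a, cell_b, knob_spare, screwdriver, cover, bottle, jar from where it was at the start of the episode above 0.025 m).
It also fails if it takes over 32 s, if anything falls off the work surface, if the arm or the gripper's body presses on something with over 40 N, if the wrist force passes 120 N, or if a joint passes its speed limit or range.

## Working session

There is one attempt and no reset: what is moved stays moved. The work goes in short steps, Python scripts to look and compute and a shell command to move; the robot and the scene stay as the last step left them, time stands still between calls to the robot, and variables do not carry over. Pictures are saved under pics/ and viewed, and the job is handed in when it is done.

```bash
mkdir -p pics; cat > h.py <<'E'
import numpy as np,cv2
from plant import robot,optics,ticket,models
def P(n):
    p=optics.camera_params(n);return np.array(p['mtx'],float),np.array(p['pose'],float),p
def proj(n,X):
    K,T,_=P(n);c=(np.linalg.inv(T)@np.r_[X,1])[:3];c=np.array([c[0],-c[1],-c[2]]);q=K@c;return q[:2]/q[2]
def ray(n,uv):
    K,T,_=P(n);d=np.linalg.inv(K)@np.r_[uv,1];d=np.array([d[0],-d[1],-d[2]]);return T[:3,3],T[:3,:3]@d
def atz(n,uv,z):
    o,d=ray(n,uv);return o+d*(z-o[2])/d[2]
def tri(uv1,uv2,n1='side',n2='top'):
    A=[];b=[]
    for n,uv in((n1,uv1),(n2,uv2)):
        o,d=ray(n,uv);d=d/np.linalg.norm(d);M=np.eye(3)-np.outer(d,d);A.append(M);b.append(M@o)
    X=np.linalg.lstsq(np.vstack(A),np.hstack(b),rcond=None)[0];return X
def snap(n,f):
    im=optics.capture(n);cv2.imwrite('pics/'+f,im[...,::-1]);return im
E
python3 - <<'E'
from h import *
np.set_printoptions(precision=3,suppress=True)
for n in('side','top'):
    snap(n,n+'0.png');K,T,p=P(n);print(n,p.keys(),K,T)
    for t in['focus','lens','mark','mirror_grip','mirror_glass','cradle','cell_a','camera','reel']:
        print(t,[(np.round(r['position'],1).tolist(),round(r['score'],2)) for r in models.landmark_of(n,t)[:3]])
print(robot.read_state())
E
```

```text
side dict_keys(['mtx', 'pose']) [[436.03    0.    312.653]
 [  0.    436.03  197.68 ]
 [  0.      0.      1.   ]] [[    0.986     0.09     -0.141   317.289]
 [   -0.168     0.549    -0.819 -1137.095]
 [    0.004     0.831     0.556   919.676]
 [    0.        0.        0.        1.   ]]
focus []
lens [([398.6, 192.8], 0.69)]
mark [([374.3, 181.9], 0.93)]
mirror_grip [([306.4, 282.0], 0.92), ([233.9, 321.4], 0.64), ([390.9, 243.3], 0.64)]
mirror_glass [([296.1, 254.6], 0.94), ([338.5, 282.0], 0.91), ([242.4, 342.9], 0.59)]
cradle [([306.5, 298.2], 0.69), ([304.2, 281.0], 0.6)]
cell_a [([277.3, 173.6], 0.56), ([387.5, 244.5], 0.4)]
camera [([342.1, 236.9], 0.74), ([373.1, 179.6], 0.67), ([306.3, 283.2], 0.24)]
reel []
top dict_keys(['mtx', 'pose']) [[395.212   0.    316.934]
 [  0.    395.212 205.935]
 [  0.      0.      1.   ]] [[   0.02     0.987   -0.158  324.989]
 [  -1.       0.021    0.003  -30.775]
 [   0.006    0.158    0.987 1332.295]
 [   0.       0.       0.       1.   ]]
focus [([320.0, 172.2], 0.96), ([437.5, 189.7], 0.32)]
lens [([367.7, 127.4], 0.96)]
mark [([284.1, 135.7
[... 178 characters left out ...]
)]
cradle [([397.0, 235.9], 0.74)]
cell_a [([323.0, 142.3], 0.52), ([338.3, 145.3], 0.49), ([285.4, 235.1], 0.37)]
camera [([312.4, 182.0], 0.92), ([400.7, 204.9], 0.37)]
reel []
{'t': 1.0, 'joint_pos': array([-77.549,  30.222,  82.086,  -0.001,  67.69 , -10.228]), 'qvel': array([-0.082, -0.12 ,  0.144,  0.092, -0.08 ,  0.087]), 'joint_torque': array([  0.   , -44.232, -17.842,  -0.   ,   0.001,  -0.   ]), 'position': array([ 240.994, -576.66 ,  191.439]), 'tcp_rot': array([[ 0.923,  0.386, -0.   ],
       [ 0.386, -0.923, -0.   ],
       [-0.   ,  0.   , -1.   ]]), 'wrist_force': array([-0.076, -0.126,  0.402]), 'torque': array([ 0.006,  0.01 , -0.007]), 'gripper_width': 1.0034784606660707}
```

View pics/side0.png

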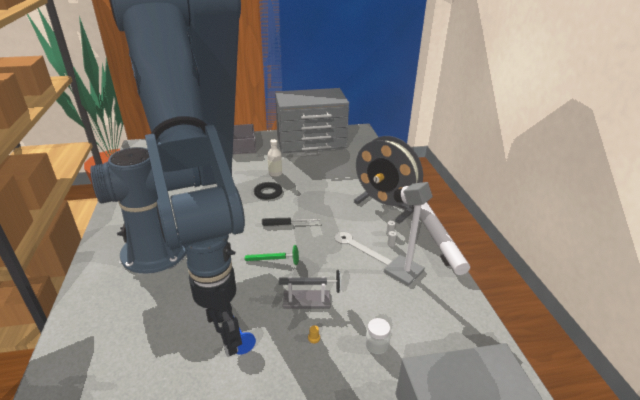

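View pics/top0.png

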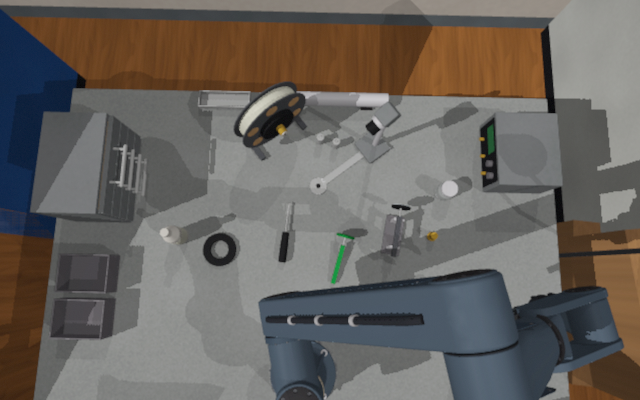

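```bash
python3 - <<'E'
import cv2
a=cv2.imread('pics/side0.png');cv2.imwrite('pics/s0c.png',cv2.resize(a[120:380,180:500],None,fx=2.3,fy=2.3,interpolation=cv2.INTER_CUBIC))
a=cv2.imread('pics/top0.png');cv2.imwrite('pics/t0c.png',cv2.resize(a[90:270,240:460],None,fx=3.3,fy=3.3,interpolation=cv2.INTER_CUBIC))
E
```

```text
(no output)
```

View pics/s0c.png

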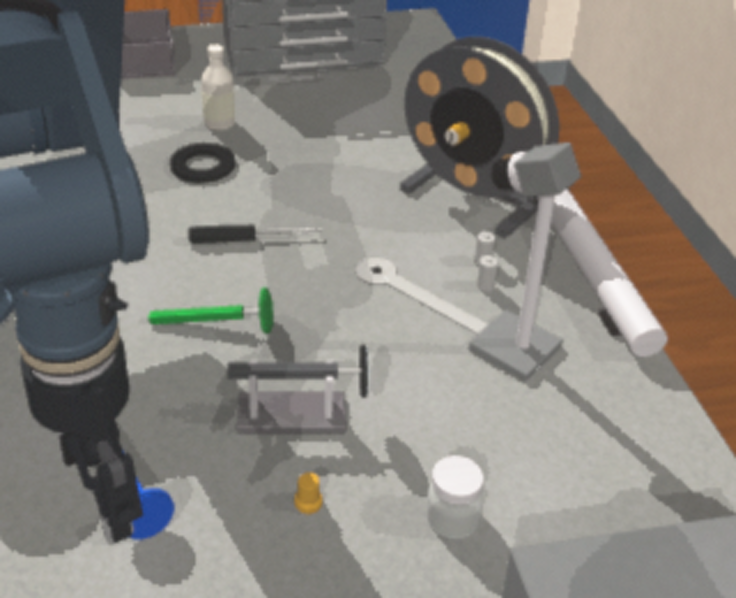

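View pics/t0c.png

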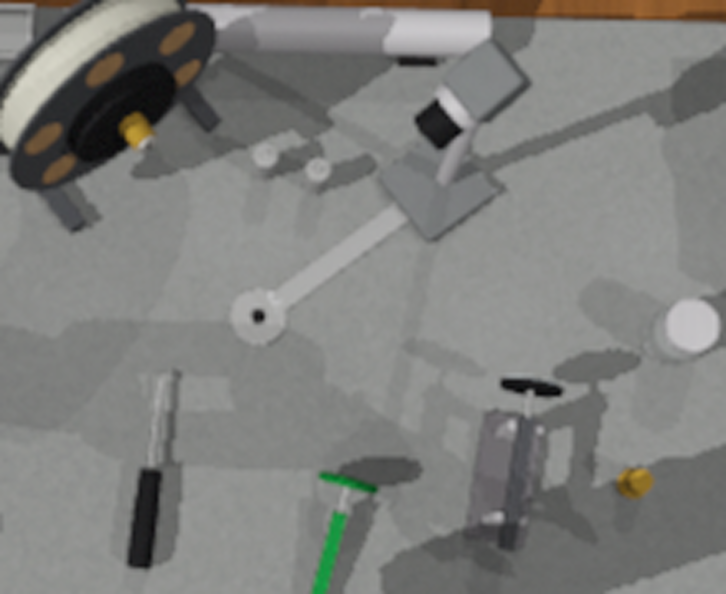

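```bash
python3 - <<'E'
from h import *
np.set_printoptions(precision=1,suppress=True)
d=tri((343.9,237.4),(318.2,185.8));print('dot',d,atz('top',(318.2,185.8),3),atz('side',(343.9,237.4),3))
m=tri((374.7,181.2),(284.1,135));print('mark',m,atz('top',(284.1,135),150),atz('side',(374.7,181.2),150))
l=atz('top',(367.7,127.4),250);print('lens',l,tri((398.6,192.8),(367.7,127.4)))
print('base of stand side', atz('side',(180+515/2.3,120+345/2.3),5))
g=tri((338.3,281.2),(400.8,207.3));print('glass',g)
h=tri((306.4,282),(396.7,231));print('grip',h, atz('side',(306.4,282),75),atz('top',(396.7,231),75))
# handle ends: side tail (229,370) , top tail (509,548), front end top (524,420)
t=tri((180+230/2.3,120+371/2.3),(240+509/3.3,90+545/3.3));f=tri((180+337/2.3,120+370/2.3),(240+524/3.3,90+420/3.3));print('tail',t,'front',f)
E
```

```text
dot [610.8 -37.4   1.3] [607.7 -37.1   3. ] [613. -39.   3.]
mark [739.7  73.8 141. ] [735.8  73.  150. ] [735.7  60.1 150. ]
lens [ 729.1 -174.4  250. ] [ 727.  -173.7  255.1]
base of stand side [ 756.2 -223.4    5. ]
glass [ 530.1 -305.    73.7]
grip [ 449.  -291.    71.3] [ 446.6 -294.8   75. ] [ 450.4 -290.3   75. ]
tail [ 375.1 -281.5   76. ] front [ 498.2 -298.2   73.4]
```

```bash
python3 -m handwheel '[[19,28.7,0,-0.1092,1],[19,28.7,0,-0.1092,1],[19,28.7,0,-0.1092,1],[19,28.7,0,-0.1092,1],[19,28.7,0,-0.1092,1],[19,28.7,0,0,1],[19,28.7,0,0,1],[19,28.7,0,0,1],[19,28.7,0,0,1],[19,28.7,0,0,1],[0,0,0,0,1]]'; python3 - <<'E'
from h import *
s=robot.read_state();print(s['position'],s['tcp_rot'])
a=snap('side','s1.png');b=snap('top','t1.png')
cv2.imwrite('pics/s1c.png',cv2.resize(a[200:360,220:440,::-1],None,fx=3.5,fy=3.5,interpolation=cv2.INTER_CUBIC))
E
```

```text
t: 1.92
position: [433.0, -284.2, 191.5]
tcp_rot: [[0.99, -0.144, 0.001], [-0.144, -0.99, 0.003], [0.0, -0.003, -1.0]]
wrist_force: [-0.1, 1.0, -0.3]
gripper_width: 0.998
[ 433.03067638 -284.19397805  191.50560098] [[ 9.89527561e-01 -1.44342700e-01  6.25668028e-04]
 [-1.44343945e-01 -9.89522885e-01  3.04734558e-03]
 [ 1.79250743e-04 -3.10574383e-03 -9.99995161e-01]]
```

View pics/s1c.png

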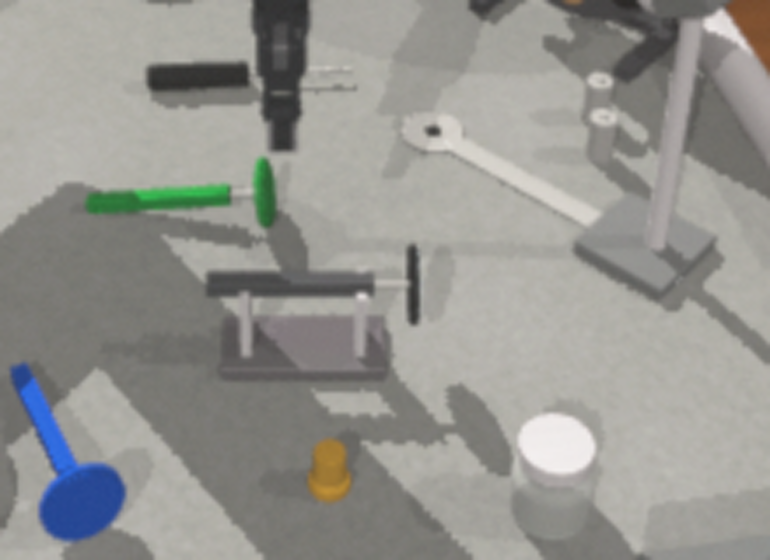

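```bash
python3 - <<'E'
from h import *
np.set_printoptions(precision=1,suppress=True)
s=robot.read_state();print(s['position'])
for p in[(208,283),(374,285),(412,285)]:
    print(atz('side',(220+p[0]/3.5,200+p[1]/3.5),75))
print(proj('side',s['position'])*3.5-np.array([220,200])*3.5)
E
```

```text
[ 431.6 -288.7  191.6]
[ 375.2 -278.6   75. ]
[ 501.6 -301.8   75. ]
[ 530.5 -306.6   75. ]
[280.1 168.1]
```

```bash
python3 -m handwheel '[[0,-0.5,-27,0,1],[0,0,-27,0,1],[0,0,-27,0,1],[0,0,-27,0,1],[0,0,-27,0,1],[0,0,0,0,1],[0,0,0,0,0],[0,0,0,0,0],[0,0,0,0,0],[0,0,0,0,0],[0,0,0,0,0],[0,0,0,0,0],[0,0,0,0,0],[0,0,0,0,0]]'; python3 - <<'E'
from h import *
a=snap('side','s2.png')
cv2.imwrite('pics/s2c.png',cv2.resize(a[200:360,220:440,::-1],None,fx=3.5,fy=3.5,interpolation=cv2.INTER_CUBIC))
E
```

```text
t: 3.18
position: [431.2, -290.2, 56.8]
tcp_rot: [[0.989, -0.149, 0.0], [-0.149, -0.989, -0.0], [0.001, 0.0, -1.0]]
wrist_force: [0.3, -0.1, 0.3]
gripper_width: -0.0
```

View pics/s2c.png

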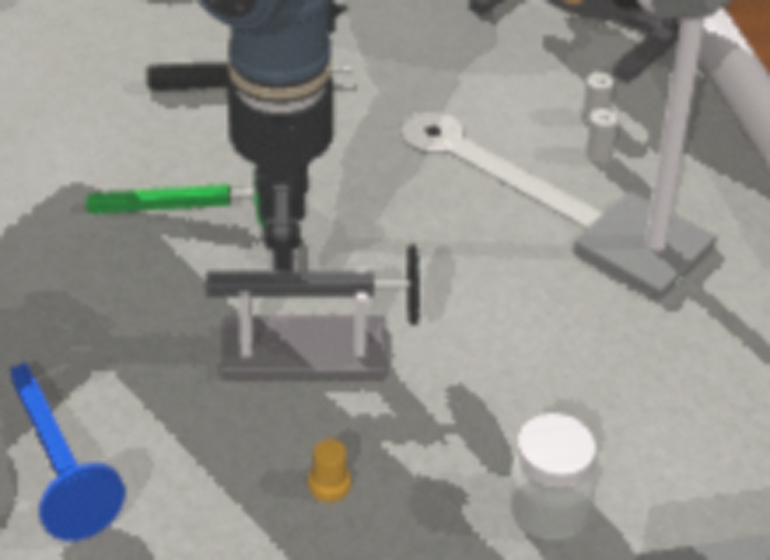

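```bash
python3 - <<'E'
from h import *
np.set_printoptions(precision=1,suppress=True)
s=robot.read_state();p=s['position'];print(p,s['gripper_width'])
for z in(0,19,40,60):print(z,(proj('side',p+[0,0,z])-[220,200])*3.5, proj('top',p+[0,0,z]))
b=snap('top','t2.png')
cv2.imwrite('pics/t2c.png',cv2.resize(b[150:290,330:490,::-1],None,fx=4,fy=4,interpolation=cv2.INTER_CUBIC))
E
```

```text
[ 431.1 -290.2   56.6] 0.0031665875470855928
0 [281.9 302.1] [395.5 237.5]
19 [281.6 284.5] [396.8 237. ]
40 [281.3 264.6] [398.1 236.5]
60 [281.  245.3] [399.5 236. ]
```

View pics/t2c.png

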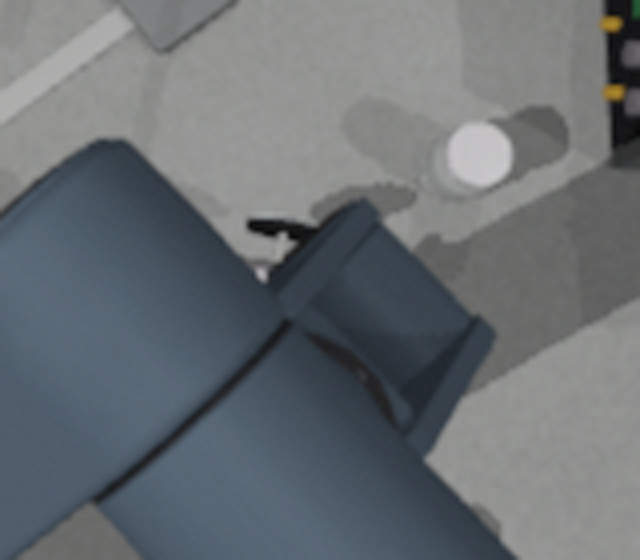

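```bash
python3 - <<'E'
from h import *
a=cv2.imread('pics/s2.png')
cv2.imwrite('pics/s2d.png',cv2.resize(a[250:310,265:345],None,fx=9,fy=9,interpolation=cv2.INTER_NEAREST))
E
```

```text
(no output)
```

View pics/s2d.png

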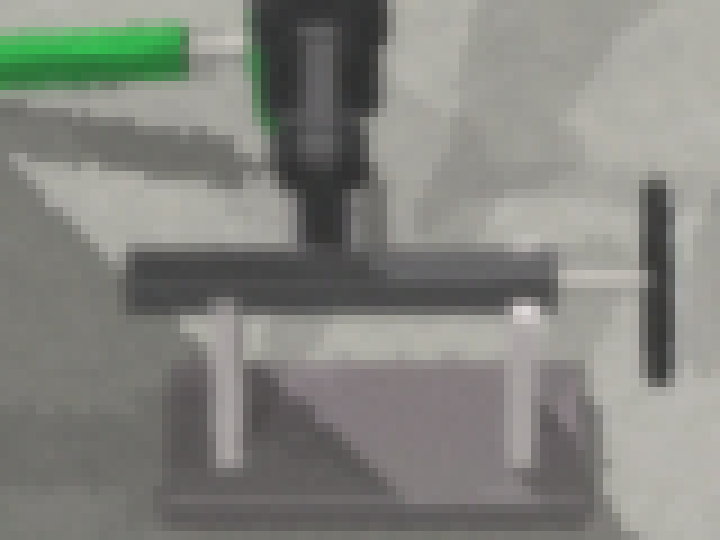

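```bash
python3 -m handwheel '[[0,0,0,0,1],[0,0,0,0,1],[0,0,0,0,1],[0,0,0,0,1],[0,0,0,0,1],[0,0,0,0,1]]'; python3 - <<'E'
from h import *
a=snap('side','s3.png')
cv2.imwrite('pics/s3d.png',cv2.resize(a[230:310,245:345,::-1],None,fx=7,fy=7,interpolation=cv2.INTER_NEAREST))
E
```

```text
t: 3.78
position: [431.0, -290.2, 56.4]
tcp_rot: [[0.989, -0.15, -0.0], [-0.15, -0.989, 0.0], [-0.0, -0.0, -1.0]]
wrist_force: [-0.1, -1.2, 0.1]
gripper_width: 0.846
```

View pics/s3d.png

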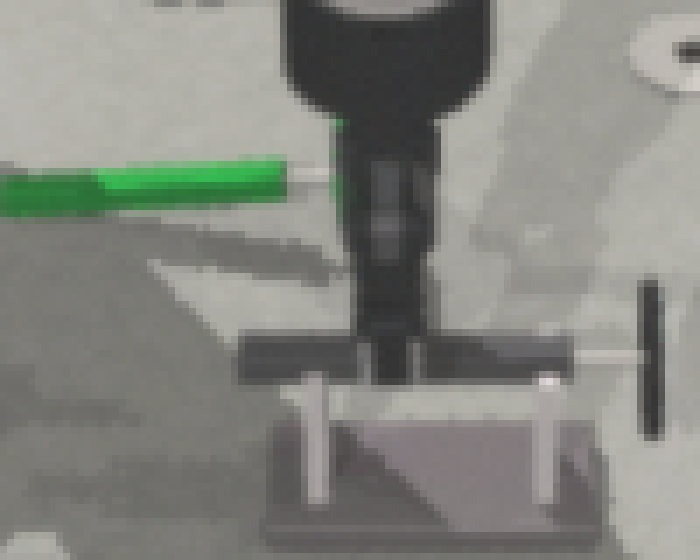

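```bash
python3 - <<'E'
from h import *
np.set_printoptions(precision=1,suppress=True)
s=robot.read_state();p=s['position'];y=s['tcp_rot'][:,1]
print(245+387/7,230+382/7)
for off in(36,43):
  for z in(0,10,13,20,25,30):print(off,z,proj('side',p+y*off+[0,0,z]),proj('side',p-y*off+[0,0,z]))
E
```

```text
300.2857142857143 284.57142857142856
36 0 [300.4 296.2] [300.6 277.1]
36 10 [300.4 293.5] [300.5 274.4]
36 13 [300.4 292.7] [300.5 273.7]
36 20 [300.3 290.9] [300.5 271.8]
36 25 [300.3 289.5] [300.5 270.5]
36 30 [300.3 288.1] [300.4 269.1]
43 0 [300.4 298.2] [300.6 275.3]
43 10 [300.4 295.5] [300.5 272.7]
43 13 [300.4 294.7] [300.5 271.9]
43 20 [300.3 292.8] [300.5 270. ]
43 25 [300.3 291.5] [300.5 268.7]
43 30 [300.3 290.1] [300.4 267.4]
```

```bash
python3 -m handwheel '[[0,0,-14,0,1],[0,0,-14,0,1],[0,0,0,0,1]]'; python3 - <<'E'
from h import *
a=snap('side','s4.png')
cv2.imwrite('pics/s4d.png',cv2.resize(a[230:310,245:345,::-1],None,fx=7,fy=7,interpolation=cv2.INTER_NEAREST))
E
```

```text
t: 4.08
position: [429.8, -289.1, 26.7]
tcp_rot: [[0.989, -0.15, -0.003], [-0.15, -0.989, 0.003], [-0.003, -0.002, -1.0]]
wrist_force: [-0.6, 1.2, 0.0]
gripper_width: 0.994
```

View pics/s4d.png

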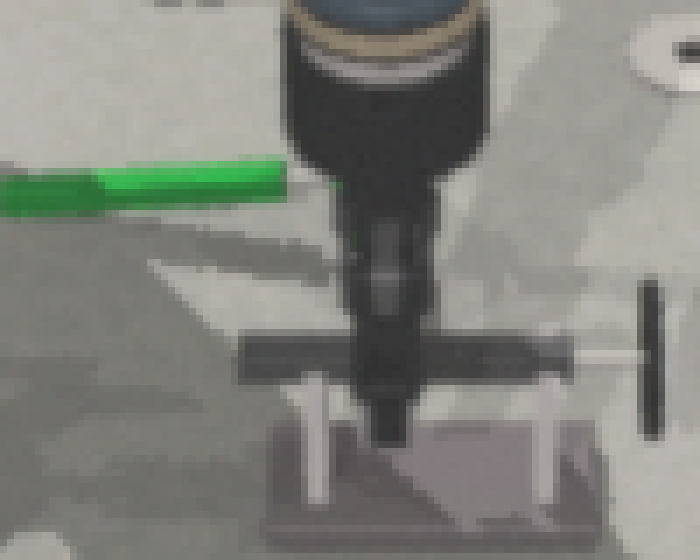

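```bash
python3 -m handwheel '[[0,0,0,0,0],[0,0,0,0,0],[0,0,0,0,0],[0,0,0,0,0],[0,0,0,0,0],[0,0,0,0,0],[0,0,0,0,0],[0,0,0,0,0]]'; python3 - <<'E'
from h import *
a=snap('side','s5.png')
cv2.imwrite('pics/s5d.png',cv2.resize(a[230:310,245:345,::-1],None,fx=7,fy=7,interpolation=cv2.INTER_NEAREST))
E
```

```text
t: 4.8
position: [431.3, -289.1, 29.0]
tcp_rot: [[0.988, -0.151, 0.001], [-0.151, -0.988, 0.002], [0.001, -0.002, -1.0]]
wrist_force: [2.0, 4.1, 4.7]
gripper_width: 0.141
```

View pics/s5d.png

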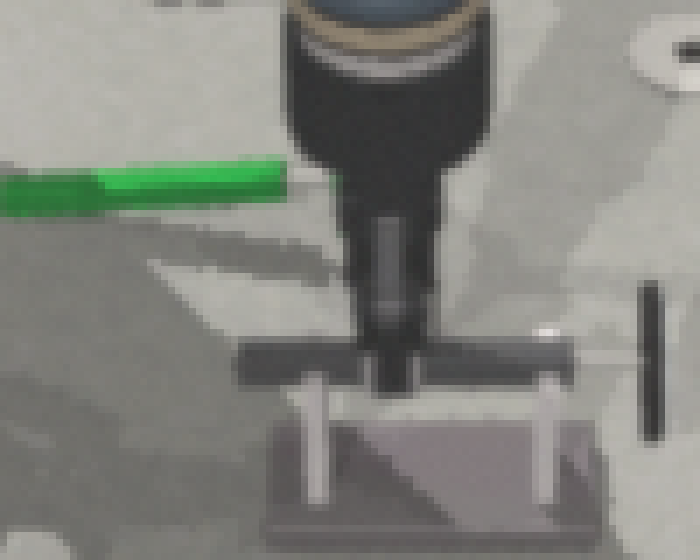

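```bash
python3 -m handwheel '[[0,0,12,0,0],[0,0,12,0,0],[0,0,12,0,0],[0,0,12,0,0],[0,0,0,0,0],[0,0,0,0,0],[0,0,0,0,0],[0,0,0,0,0],[-17.2,2.6,0,0,0],[-17.2,2.6,0,0,0],[-17.2,2.6,0,0,0],[-17.2,2.6,0,0,0],[-17.2,2.6,0,0,0],[0,0,0,0,0],[0,0,0,0,0]]'; python3 - <<'E'
from h import *
a=snap('side','s6.png')
cv2.imwrite('pics/s6d.png',cv2.resize(a[220:320,225:345,::-1],None,fx=6,fy=6,interpolation=cv2.INTER_CUBIC))
print(robot.read_state()['position'])
E
```

```text
t: 6.1
position: [344.4, -276.9, 76.0]
tcp_rot: [[0.989, -0.151, -0.001], [-0.151, -0.989, 0.001], [-0.001, -0.001, -1.0]]
wrist_force: [0.6, 1.3, -1.5]
gripper_width: 0.144
[ 345.38768139 -277.65295406   76.15407954]
```

View pics/s6d.png

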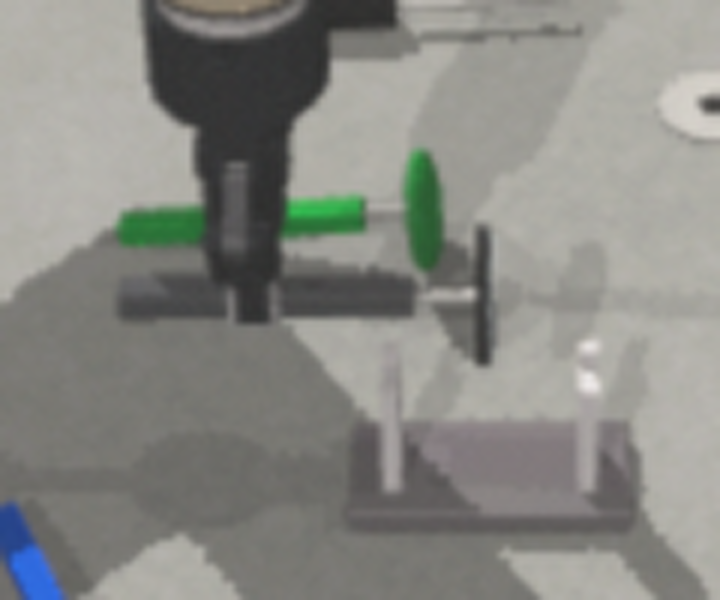

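```bash
python3 -m handwheel '[[0,0,-15,0,0],[0,0,-15,0,0],[0,0,-12,0,0],[0,0,-3,0,0],[0,0,-2,0,0],[0,0,0,0,0],[0,0,0,0,0]]';python3 -m handwheel '[[0,0,-2,0,0],[0,0,-2,0,0],[0,0,-2,0,0],[0,0,0,0,0]]'; python3 - <<'E'
from h import *
a=snap('side','s7.png')
cv2.imwrite('pics/s7d.png',cv2.resize(a[220:320,225:345,::-1],None,fx=6,fy=6,interpolation=cv2.INTER_CUBIC))
E
```

```text
t: 6.73
position: [346.1, -277.9, 29.8]
tcp_rot: [[0.989, -0.149, 0.001], [-0.149, -0.989, -0.001], [0.001, 0.001, -1.0]]
wrist_force: [-1.1, 0.4, 4.8]
gripper_width: 0.145
t: 7.07
position: [345.8, -277.8, 23.9]
tcp_rot: [[0.989, -0.149, 0.001], [-0.149, -0.989, -0.001], [0.001, 0.001, -1.0]]
wrist_force: [-4.1, -0.2, 7.0]
gripper_width: 0.144
```

View pics/s7d.png

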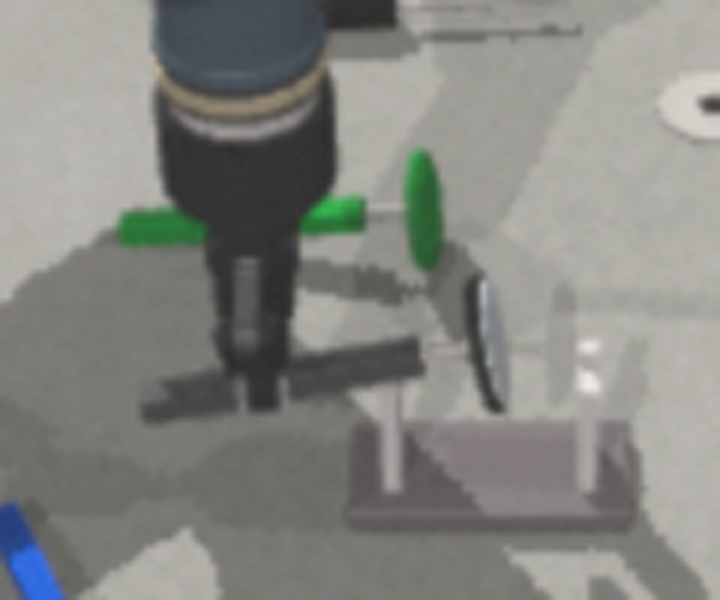

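```bash
cat >> h.py <<'E'
def plane(n,uv,p0,az):
    o,d=ray(n,uv);nn=np.array([-np.sin(az),np.cos(az),0]);return o+d*(nn@(np.r_[p0,0]-o)/(nn@d))
E
python3 - <<'E'
from h import *
np.set_printoptions(precision=1,suppress=True)
def f(pts,off,sc,p0):
    X=[plane('side',(off[0]+u/sc,off[1]+v/sc),p0,np.deg2rad(-8.6)) for u,v in pts]
    d=X[-1]-X[0];print(X,np.rad2deg(np.arctan2(d[2],np.hypot(*d[:2]))),np.linalg.norm(d))
f([(118,298),(414,297)],(225,220),6,(345.4,-277.6))
f([(146,409),(418,356)],(225,220),6,(346,-278))
# with glass centre
f([(146,409),(488,342)],(225,220),6,(346,-278))
E
```

```text
[array([ 285.9, -268.6,  120.5]), array([ 414.6, -288.1,  119.3])] -0.510927840418732 130.17334869900134
[array([ 292.9, -270. ,   52.4]), array([ 415.7, -288.5,   83.8])] 14.181700111312887 128.06585874737897
[array([ 292.9, -270. ,   52.4]), array([ 446.8, -293.2,   92. ])] 14.258006204759823 160.5475789776163
```

```bash
python3 -m handwheel '[[0,0,-2,0,0],[0,0,-2,0,0],[0,0,-2,0,0],[0,0,0,0,0],[0,0,0,0,0]]'; python3 - <<'E'
from h import *
a=snap('side','s8.png')
cv2.imwrite('pics/s8d.png',cv2.resize(a[220:320,225:345,::-1],None,fx=6,fy=6,interpolation=cv2.INTER_CUBIC))
E
```

```text
t: 7.53
position: [345.7, -277.8, 18.1]
tcp_rot: [[0.989, -0.149, 0.001], [-0.149, -0.989, -0.001], [0.001, 0.001, -1.0]]
wrist_force: [-3.6, -0.6, 8.6]
gripper_width: 0.142
```

View pics/s8d.png

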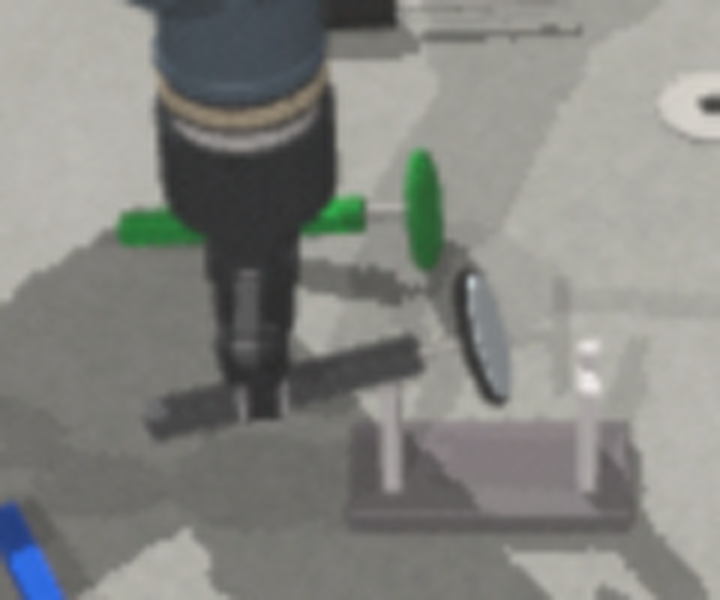

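```bash
python3 -m handwheel '[[0,0,13,0,0],[0,0,13,0,0],[0,0,13,0,0],[0,0,13,0,0],[0,20,5,0.05,0],[0,20,5,0.05,0],[0,20,0,0.05,0],[10,20,0,0,0],[10,20,0,0,0],[10,20,0,0,0],[0,0,0,0,0],[0,0,0,0,0]]'; python3 - <<'E'
from h import *
a=snap('side','s9.png');b=snap('top','t9.png')
s=robot.read_state();print(s['position'],s['wrist_force'])
print((proj('side',s['position']+[0,0,46])))
cv2.imwrite('pics/s9d.png',cv2.resize(a[200:300,220:360,::-1],None,fx=5.5,fy=5.5,interpolation=cv2.INTER_CUBIC))
cv2.imwrite('pics/t9d.png',cv2.resize(b[140:300,280:460,::-1],None,fx=3.7,fy=3.7,interpolation=cv2.INTER_CUBIC))
for n in('side','top'):
  for t in('mirror_glass','mirror_grip'):print(n,t,[(np.round(r['position'],1).tolist(),round(r['score'],2)) for r in models.landmark_of(n,t)[:4]])
E
```

```text
t: 8.58
position: [376.3, -156.7, 79.5]
tcp_rot: [[1.0, 0.003, 0.001], [0.003, -1.0, -0.001], [0.001, 0.001, -1.0]]
wrist_force: [0.7, 0.7, -0.9]
gripper_width: 0.142
[ 375.85493283 -157.89856075   79.47365829] [-0.67699569 -0.79572    -0.79652214]
[274.54580194 238.44777257]
side mirror_glass [([244.0, 344.2], 0.92), ([294.0, 256.6], 0.68), ([310.6, 224.1], 0.56)]
side mirror_grip [([265.0, 256.2], 0.93), ([281.6, 235.1], 0.9)]
top mirror_glass [([440.6, 292.0], 0.65), ([357.6, 220.7], 0.59), ([345.2, 235.6], 0.48)]
top mirror_grip [([415.0, 297.1], 0.79)]
```

View pics/s9d.png

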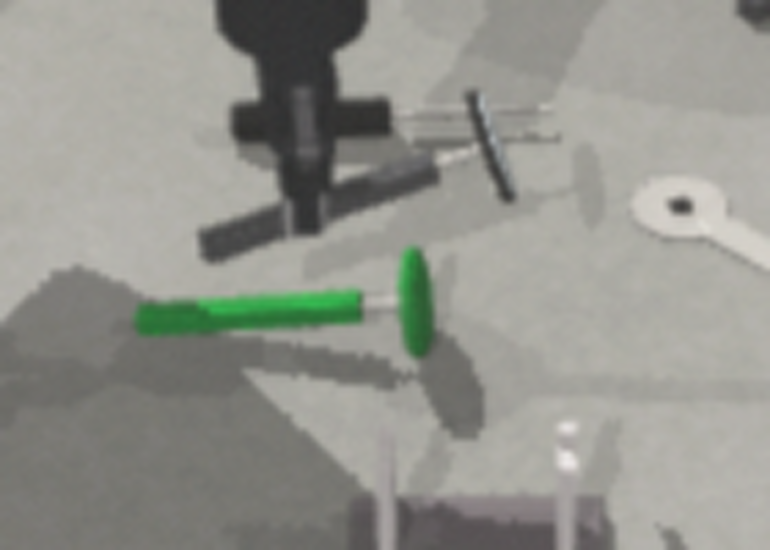

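View pics/t9d.png

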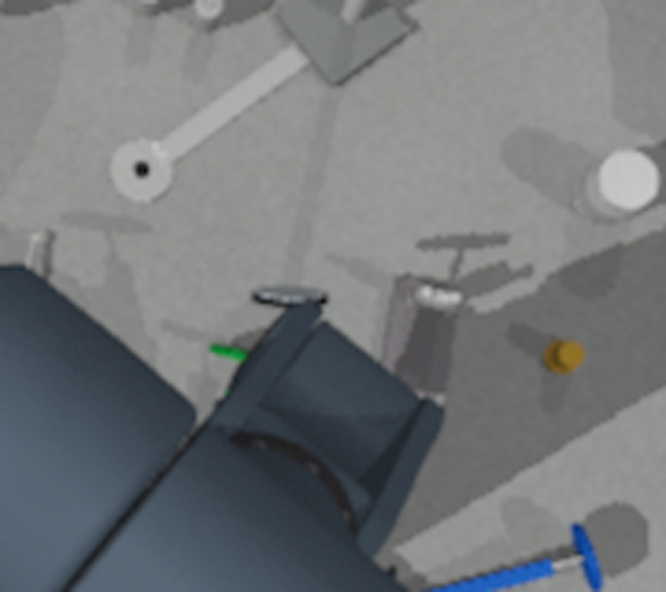

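```bash
python3 - <<'E'
from h import *
np.set_printoptions(precision=1,suppress=True)
q=lambda u,v:(220+u/5.5,200+v/5.5)
g=tri(q(492,147),(358.4,220));print('glass',g, g-np.array([375.9,-157.9,79.5]))
for yy in(-157.9,g[1]):
  X=[plane('side',q(*p),(376,yy),0) for p in((207,246),(433,172),(492,147))]
  print(X)
  for a,b in((0,1),(0,2)):
    d=X[b]-X[a];print(np.rad2deg(np.arctan2(d[2],d[0])),np.linalg.norm(d))
# predicted top px
print(proj('top',X[2]))
E
```

```text
glass [ 475.1 -159.2  155.9] [99.2 -1.3 76.4]
[array([ 326.4, -157.9,  108.9]), array([ 446.2, -157.9,  142.6]), array([ 477.4, -157.9,  155.1])]
15.723227678654514 124.48024568572384
17.02743995856102 157.9721217052132
[array([ 326.4, -159.2,  109.9]), array([ 446. , -159.2,  143.6]), array([ 477.2, -159.2,  156.1])]
15.723227678654466 124.31734470875404
17.027439958561022 157.76539161066685
[358.5 218.6]
```

```bash
python3 - <<'E'
from h import *
q=lambda u,v:(220+u/5.5,200+v/5.5)
# simulate disc outline at tilt th and compare; also handle endpoints
R=np.array([375.9,-158.5,0])
for th in(14,17,20,23):
    t=np.deg2rad(th);n=np.array([np.cos(t),0,np.sin(t)]);up=np.array([-np.sin(t),0,np.cos(t)]);g=np.array([476.2,-158.5,155.5])
    o=[]
    for r in(31,-31):o.append((proj('side',g+up*r-n*2)-[220,200])*5.5)
    phi=np.linspace(0,2*np.pi,200);C=np.array([(proj('side',g-n*2+31*(up*np.cos(f)+np.array([0,1,0])*np.sin(f)))-[220,200])*5.5 for f in phi])
    i,j=C[:,1].argmin(),C[:,1].argmax()
    print(th,C[i].round(),C[j].round(),'x',C[:,0].min().round(),C[:,0].max().round(),'tail',((proj('side',g-165*n)-[220,200])*5.5).round(),'front',((proj('side',g-35*n)-[220,200])*5.5).round())
E
python3 - <<'E'
import cv2
a=cv2.imread('pics/s9.png');cv2.imwrite('pics/s9e.png',cv2.resize(a[210:242,298:320],None,fx=18,fy=18,interpolation=cv2.INTER_NEAREST))
a=cv2.imread('pics/s9.png');cv2.imwrite('pics/s9f.png',cv2.resize(a[210:255,250:320],None,fx=11,fy=11,interpolation=cv2.INTER_NEAREST))
E
```

```text
14 [469.  91.] [503. 206.] x 469.0 503.0 tail [186. 239.] front [426. 167.]
17 [467.  92.] [506. 205.] x 466.0 506.0 tail [192. 251.] front [426. 169.]
20 [465.  93.] [508. 204.] x 464.0 509.0 tail [198. 262.] front [428. 172.]
23 [463.  94.] [510. 204.] x 461.0 511.0 tail [205. 273.] front [429. 174.]
```

View pics/s9f.png

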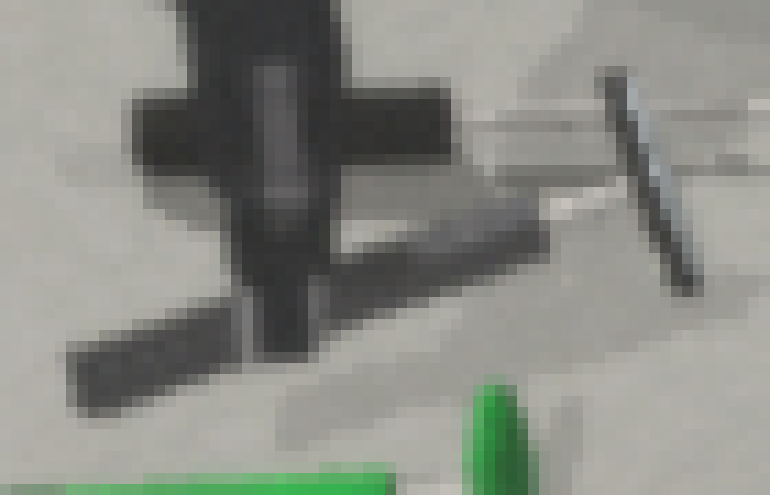

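```bash
python3 -m handwheel '[[-10,-20,0,0,0],[-10,-20,0,0,0],[-10.2,-20,0,0,0],[0,-20,0,-0.05,0],[0,-20,0,-0.05,0],[0,-19.9,0,-0.05,0],[0,0,-12,0,0],[0,0,-13,0,0],[0,0,-13,0,0],[0,0,-13,0,0],[0,0,-8,0,0],[0,0,0,0,0],[0,0,0,0,0]]'
```

```text
t: 9.97
position: [344.4, -277.2, 20.3]
tcp_rot: [[0.989, -0.15, -0.001], [-0.15, -0.989, 0.001], [-0.001, -0.001, -1.0]]
wrist_force: [-0.1, 0.5, -0.3]
gripper_width: 0.142
```

```bash
python3 -m handwheel '[[0,0,-2,0,0],[0,0,-2,0,0],[0,0,-2,0,0],[0,0,0,0,0],[0,0,0,0,0]]';python3 -m handwheel '[[0,0,13,0,0],[0,0,13,0,0],[0,0,13,0,0],[0,0,13,0,0],[0,20,6,0.05,0],[0,20,6,0.05,0],[0,20,0,0.05,0],[10,20,0,0,0],[10,20,0,0,0],[10,20,0,0,0],[0,0,0,0,0],[0,0,0,0,0]]'; python3 - <<'E'
from h import *
a=snap('side','s10.png');b=snap('top','t10.png')
s=robot.read_state();print(s['position'],s['wrist_force'])
cv2.imwrite('pics/s10f.png',cv2.resize(a[210:255,250:320,::-1],None,fx=11,fy=11,interpolation=cv2.INTER_NEAREST))
E
```

```text
t: 10.38
position: [345.2, -277.7, 15.7]
tcp_rot: [[0.989, -0.15, 0.002], [-0.15, -0.989, -0.002], [0.002, 0.002, -1.0]]
wrist_force: [-1.6, -0.2, 9.3]
gripper_width: 0.145
t: 11.38
position: [375.1, -156.3, 78.8]
tcp_rot: [[1.0, 0.003, 0.001], [0.003, -1.0, -0.001], [0.001, 0.001, -1.0]]
wrist_force: [-0.7, -0.4, -1.1]
gripper_width: 0.137
[ 375.05890248 -157.61420723   78.67659739] [-0.54474139  0.21688209 -1.16298591]
```

View pics/s10f.png

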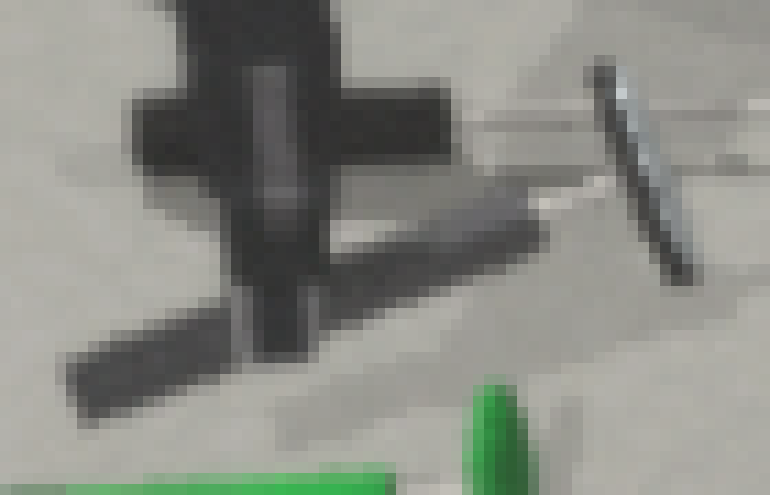

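```bash
python3 -m handwheel '[[12,15,0,0,0],[20,21,0,0,0],[20,21,0,0,0],[20,21,0,0,0],[20,21,0,0,0],[18,14,0,0,0],[10,8,-4,0,0],[6,0,0,0,0],[0,0,0,0,0],[0,0,0,0,0],[0,0,0,0,0]]'; python3 - <<'E'
from h import *
a=snap('side','s11.png');b=snap('top','t11.png')
s=robot.read_state();print(s['position'],s['wrist_force'])
for n in('side','top'):
  for t in('mirror_glass',):print(n,t,[(np.round(r['position'],1).tolist(),round(r['score'],2)) for r in models.landmark_of(n,t)[:4]])
cv2.imwrite('pics/s11f.png',cv2.resize(a[165:255,285:415,::-1],None,fx=6,fy=6,interpolation=cv2.INTER_NEAREST))
cv2.imwrite('pics/t11f.png',cv2.resize(b[100:220,270:400,::-1],None,fx=5,fy=5,interpolation=cv2.INTER_NEAREST))
E
```

```text
t: 12.4
position: [499.4, -37.0, 74.2]
tcp_rot: [[1.0, -0.002, -0.002], [-0.002, -1.0, 0.0], [-0.002, -0.0, -1.0]]
wrist_force: [-0.8, 0.4, -0.5]
gripper_width: 0.146
[499.68830495 -36.85868909  74.3489376 ] [-0.07410863 -0.14636457 -0.26751491]
side mirror_glass [([297.0, 256.4], 0.93), ([346.6, 198.3], 0.77), ([244.5, 344.5], 0.66), ([376.9, 344.5], 0.2)]
top mirror_glass [([440.2, 293.2], 0.71), ([343.7, 236.6], 0.67), ([319.8, 178.0], 0.59)]
```

View pics/s11f.png

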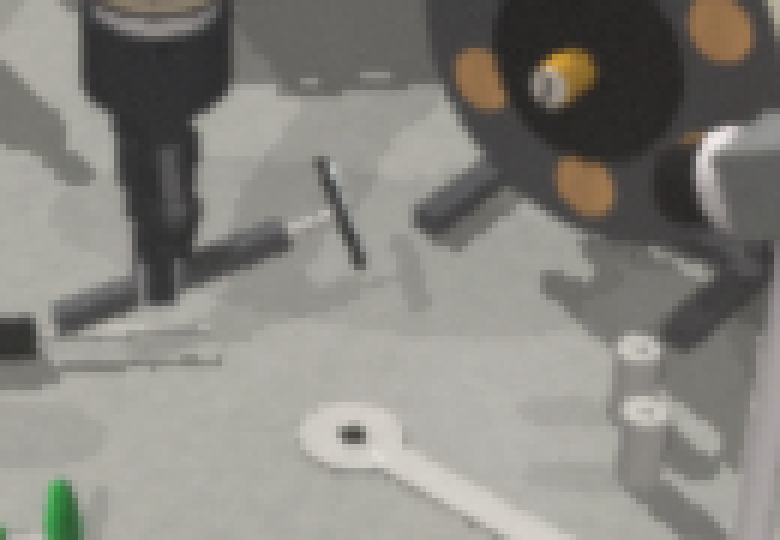

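View pics/t11f.png

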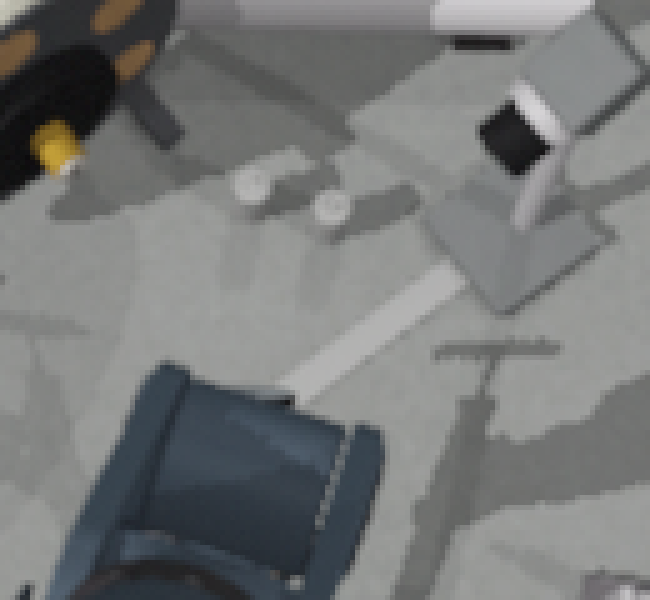

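```bash
python3 - <<'E'
from h import *
np.set_printoptions(precision=1,suppress=True)
F=np.array([610.5,-38,150]);D=np.array([610.5,-38,3])
print('dot proj',proj('side',D),'seen 343.7 237.3; top',proj('top',D),'seen 318.2 185.8')
print('focus px',proj('side',F), 'jac x,y,z',[proj('side',F+10*e)-proj('side',F) for e in np.eye(3)])
# s10 glass
g=tri((250+648/11,210+176/11),(0,0)) if 0 else plane('side',(250+646/11,210+176/11),(375,-158.9),0);print('s10 glass',g,g-[375.06,-157.6,78.7])
p=(285+344/6,165+212/6);print(p);g=plane('side',p,(500,-38.1),0);print('now glass',g,g-[499.7,-36.9,74.3])
b=cv2.imread('pics/t10.png')
cv2.imwrite('pics/t10f.png',cv2.resize(b[190:250,330:390],None,fx=10,fy=10,interpolation=cv2.INTER_NEAREST))
E
```

```text
dot proj [343.1 237.3] seen 343.7 237.3; top [318.5 185. ] seen 318.2 185.8
focus px [345.1 200.8] jac x,y,z [array([ 3.1, -0.3]), array([-0.7, -1.8]), array([ 0.1, -2.6])]
s10 glass [ 475.2 -158.9  158.8] [100.1  -1.3  80.1]
(342.3333333333333, 200.33333333333334)
now glass [601.5 -38.1 152.7] [101.8  -1.2  78.4]
```

View pics/t10f.png

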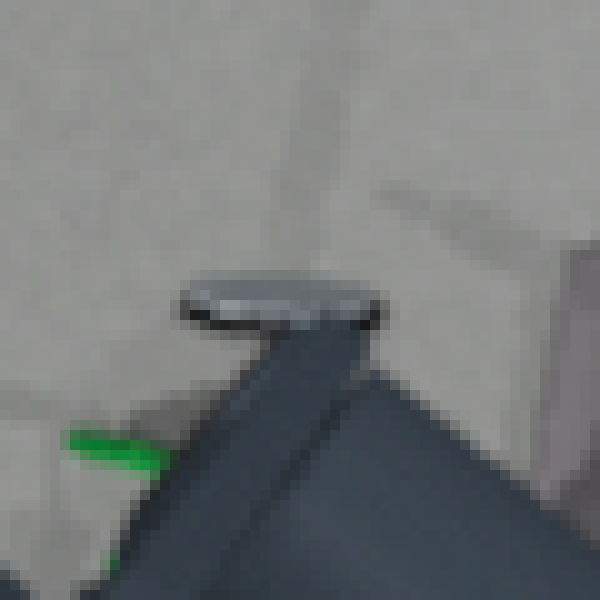

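```bash
python3 -m handwheel '[[5,0,-2,0,0],[5,0,-1,0,0],[0,0,0,0,0],[0,0,0,0,0],[0,0,0,0,0],[0,0,0,0,0]]'; python3 - <<'E'
from h import *
np.set_printoptions(precision=2,suppress=True)
a=snap('side','s12.png')
s=robot.read_state();print(s['position'],s['qvel'],s['gripper_width'])
cv2.imwrite('pics/s12f.png',cv2.resize(a[170:230,300:360,::-1],None,fx=10,fy=10,interpolation=cv2.INTER_NEAREST))
g=s['position']+[100.5,-1.3,79.3];print(g)
for th in(14,17,20,23):
    t=np.deg2rad(th);n=np.array([np.cos(t),0,np.sin(t)]);up=np.array([-np.sin(t),0,np.cos(t)])
    C=np.array([(proj('side',g-n*2+31*(up*np.cos(f)+np.array([0,1,0])*np.sin(f)))-[300,170])*10 for f in np.linspace(0,6.28,200)])
    i,j=C[:,1].argmin(),C[:,1].argmax();print(th,C[i].round(),C[j].round(),(C[j]-C[i])[0]/(C[j]-C[i])[1])
    h=(proj('side',g-35*n)-[300,170])*10,(proj('side',g-165*n)-[300,170])*10;print(h)
print((proj('side',[610.5,-38,150])-[300,170])*10)
L=np.array([729.1,-174.4,250]);M=np.array([736,71.5,150]);F=np.array([610.5,-38,150])
a=(L-F)/np.linalg.norm(L-F);b=(M-F)/np.linalg.norm(M-F);n=a+b;n/=np.linalg.norm(n);print('want n',n,np.rad2deg(np.arcsin(n[2])))
E
```

```text
t: 13.1
position: [510.6, -35.9, 71.3]
tcp_rot: [[1.0, -0.0, -0.0], [-0.0, -1.0, 0.0], [-0.0, -0.0, -1.0]]
wrist_force: [-0.7, -0.5, -1.1]
gripper_width: 0.143
[510.56 -35.91  71.36] [-0.06 -0.16  0.09 -0.02 -0.04  0.  ] 0.14611593753797694
[611.06 -37.21 150.66]
14 [418. 212.] [475. 401.] 0.30224388416746817
(array([345.54, 336.46]), array([-50.68, 455.9 ]))
17 [414. 213.] [479. 400.] 0.349324368425907
(array([346.89, 340.94]), array([-42.92, 476.54]))
20 [410. 215.] [483. 398.] 0.3981748671380449
(array([348.52, 345.31]), array([-33.87, 496.56]))
23 [406. 217.] [487. 397.] 0.44723018209304594
(array([350.43, 349.56]), array([-23.56, 515.91]))
[450.92 307.6 ]
want n [ 0.94 -0.    0.34] 20.033287281180314
```

View pics/s12f.png

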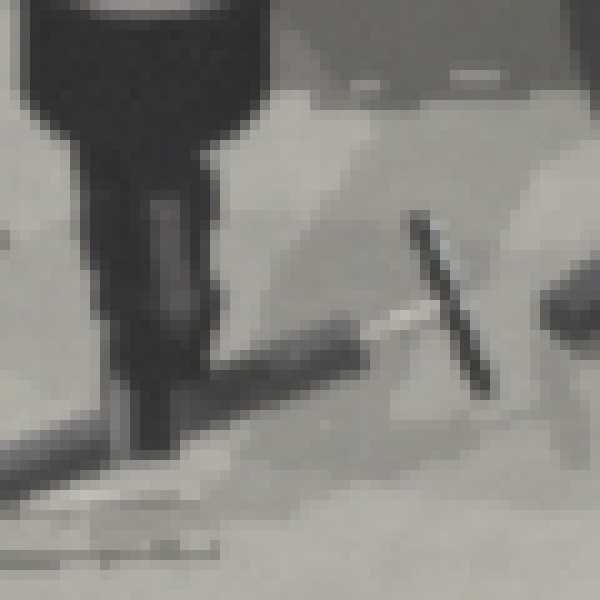

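```bash
python3 - <<'E'
from h import *
print(ticket.job_done())
s=robot.read_state();print(s['t'],s['position'],s['gripper_width'])
E
```

```text
the job is handed in; nothing more can be done
None
the job is handed in; nothing more can be done
```

I lifted the mirror out of its cradle and handed the job in with it held still at the focus point. I got no verdict back.

**How the tilt was made:** the hand can only turn about the vertical. So I pressed the front of the handle onto the cradle's rear upright, which pivoted the mirror glass-up in the grip. One press gave about 17°, so I went back and pressed a second time.

**Last checks before hand-in (about 13 s on the clock):**

| Check | Measured | Wanted |
|---|---|---|
| Glass centre (arm position plus measured offset) | (611, -37, 151) mm | (610.5, -38, 150) mm, about ±3 mm |
| Glass tilt, up from level (side picture) | about 19° | 20° |
| Turn of the glass about the vertical | about 0° | about 0° |

The arm was still, the grip opening read 0.146 on the handle, and the wrist force was about 1 N. The side picture put the glass centre within half a pixel of the focus point.

**What failed or disagreed:**
- **First grasp:** it closed on nothing, above the handle. In the pictures the fingertips sat about 28 mm higher than the reported tool point. I went 28 mm lower, gripped the handle, and used measured offsets from then on.
- **Top camera:** the arm hid the glass at the final pose. Its sideways position there rests on the offset measured earlier along the way, plus the side view.
- **Dot position:** the two cameras placed the dot about 5 mm apart, so I used the middle.

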